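# Load the block heater

### The job

Load the block heater: stand each of the four closed containers (small vial, narrow-capped amber bottle, wide jar, oblong slide mailer) in the heater block whose pocket is made for its size and shape. Keep them upright, lower each one in rather than dropping it, and leave all four standing on the bottoms of their pockets.

Things in the scene. Friction and masses are not known exactly. Their poses are not given: they have to be found in the camera images.
- vial: Small round glass sample vial with a pale ribbed screw cap, 21 mm in diameter, 48 mm high, about 16 g, standing loose on the worktop. Origin: centre of its underside; z up.
- bottle: Round amber glass reagent bottle with white label and narrow white screw cap, 80 mm high in all, 60 g, loose. The body is a 36 mm cylinder from the underside up to 52 mm (grip it there); above that a neck and cap 25 mm in diameter. Origin: centre of its underside; z up.
- jar: Wide round amber glass jar with white label and black ribbed screw lid as wide as the jar, 50 mm in diameter all the way up, 62 mm high, 130 g, loose. Origin: centre of its underside; z up.
- mailer: White plastic slide mailer (an upright oblong box with flip lid, for microscope slides), 32 mm along its x, 22 mm along its y, 85 mm high, 40 g, loose, standing on its small end, at any yaw. Origin: centre of its underside; z up.
- heater: Bench block heater, fixed: white housing, 208 mm wide (y), x from -172 to +104 mm, rim 82 mm high, sloping grey console towards the robot. Origin: centre of the four bays, on the worktop; x away from the console, z up. Bays at x = +/-44, y = +/-44 mm; a block's underside is 26 mm and its flat top 86 mm above the worktop.
- vial_block: Aluminium block, 84 x 84 mm, 60 mm high, fixed in any one of the heater's bays. Origin: centre of its underside, on the pocket's axis; z up, x and y as the heater's. Pocket: smallest round bore, 33 mm diameter, 24 mm deep, its floor 36 mm above the origin. In its top 8 mm the pocket widens by 4 mm on every side. For the vial, which then stands 24 mm out.
- bottle_block: Aluminium block, 84 x 84 mm, 60 mm high, fixed in any one of the heater's bays. Origin: centre of its underside, on the pocket's axis; z up, x and y as the heater's. Pocket: middle round bore, 48 mm diameter, 36 mm deep, its floor 24 mm above the origin. In its top 8 mm the pocket widens by 4 mm on every side. For the bottle, which then stands 44 mm out.
- jar_block: Aluminium block, 84 x 84 mm, 60 mm high, fixed in any one of the heater's bays. Origin: centre of its underside, on the pocket's axis; z up, x and y as the heater's. Pocket: widest round bore, 62 mm diameter, 30 mm deep, its floor 30 mm above the origin. In its top 8 mm the pocket widens by 4 mm on every side. For the jar, which then stands 32 mm out.
- mailer_block: Aluminium block, 84 x 84 mm, 60 mm high, fixed in any one of the heater's bays. Origin: centre of its underside, on the pocket's axis; z up, x and y as the heater's. Pocket: oblong, 44 mm in x, 34 mm in y, 40 mm deep, its floor 20 mm above the origin. In its top 8 mm the pocket widens by 4 mm on every side. For the mailer, long side to long side, either way round; it then stands 45 mm out.

How it is judged:
By the outcome, as a careful person would: the job done as asked, in the order asked, and still so for the second after the job is handed in, with the robot touching nothing.
It also fails if it takes over 118 s, if anything falls off the work surface, if the arm or the gripper's body presses on something with over 40 N, if the wrist force passes 120 N, or if a joint passes its speed limit or range.

### The arm

A 7-joint arm with a two-finger parallel gripper is mounted at the origin on the work surface; the furniture and walls round the work are solid. World frame = base frame: x ahead of the robot, y to its left, z up, the work surface at z = 0. Lengths are in m, angles in rad, forces in N, time in s.
With the tool pointing down it reaches from about 0.4 to 0.875 m from the base axis. Payload 19.3 kg.
Tool frame: the origin (TCP) lies midway between the tips of the shut fingers; the grasp point (between the pads) lies bot.pinch_z behind it (bot.pinch_z is the distance from the TCP to the grasp point, in m); z points along the fingers, y is the line along which they close (so a half turn about z gives the same grasp; the last joint's range is limited). The gripper opens to 85 mm and grips with 20 to 120 N. Pads are 22 mm wide; open, the fingers measure 114 mm over their backs; the gripper's body (76 mm by 85 mm) begins 54 mm behind the grasp point. The pads swing forward as they close: fully open they stand 13 mm farther back than shut.
Start: joints at [-1.234, 0.521, -0.036, 1.599, 0.021, 1.021, -0.113], TCP at [0.247, 0.574, 0.231] pointing down, gripper open.
Joint ranges: [-2.91, 2.91], [-0.3, 2.13], [-1.5, 1.42], [0.17, 2.43], [-1.26, 4.41], [0.16, 1.93], [-2.52, 2.52]. Speed limits (rad/s): [1.89, 1.89, 2.39, 2.39, 3.01, 3.01, 3.01].

### API

Orientations are given as [roll, pitch, yaw] about the fixed x, y, z axes, in that order (R = Rz(yaw) Ry(pitch) Rx(roll)).
In Python, from workcell import readout, grab_frame, camera_info, workorder, bot gives the robot as it stands. The module is installed in compiled form; this text tells all that it offers.
- The arm moves only by the tool drive_tool, never from a script. Its argument "targets" is a list of rows, each an object of numbers: "dx", "dy", "dz": the shift along the tool's x, y, z as a fraction of full scale; "yaw": the turn about the tool's z as a fraction of full scale; "fingers": the closure, from 0 (fully open) to 1 (shut). In form: [{"dx": .., "dy": .., "dz": .., "yaw": .., "fingers": ..}, ...]. A call has 1 to 20 rows; each row shifts and turns the commanded pose from where the row before left it, along the tool's axes as they then stand; what a row does not reach is not made up. Full scale, the value 1, is 0.1 m for a shift and 90 degrees for a turn. A row lasts 1/10 s, in which the tool goes at most 50 mm and 8.59 degrees, less where a joint would pass 70% of its speed; a pose out of reach is approached as far as the arm can. A call with a number of a shift or a turn outside -1 to 1 is refused whole. A call with a gripper value outside its range is refused whole. The fingers move at their own pace and stop on an object; "squeeze" is the grip in N (left out, the last holds). Time passes only in rows, so rows that do not move let the fingers close. It gives the time, the measured TCP pose, the force, the opening and the grip force at its end, in the units of the state.
- readout.observe(): the state, without advancing time (a new reading comes with each control period).
- grab_frame(name): name is "scene" or "top" or "wrist"; returns the picture (384x512x3 uint8, blue, green, red); there is no depth.
- camera_info(name): a dict with "fx", "fy", "cx", "cy" (pixels), "T" (4x4, takes a point from camera to world coordinates); the wrist camera has in their place "hand_eye" (4x4, takes a point from camera to tool coordinates, whose origin is the TCP and whose axes are the flange's). Camera axes: x right, y up, looking along -z (the intrinsics and any distortion apply to the point x, -y, -z); pixel columns grow to the right and rows downward; lengths in m; the calibration is good to about 2 mm. A picture is of the moment at which its call begins: read the wrist's pose just before it. camera_info takes no time and is no camera call.
- workorder.job_done(): hands the job in; it is judged then, once.
The state is a dict: "clock": time; "qpos": joint angles; "qd": joint speeds; "joint_efforts": joint torques, N m; "position": TCP position; "tool_rot": TCP orientation; "force": force on the tool from outside, world axes, zero at the start; "moment": the same for the moment, N m; "grip_width": finger opening in m; "finger_force": force on a finger pad.
Only numpy, scipy, OpenCV 4.12 (cv2) and the standard library are available. Lean on these libraries where they do the work, as an engineer would, in place of code of your own. Each camera call takes 0.05 s, during which the arm holds its last target. There are 200 camera calls.

## Working session

There is one attempt and no reset: what is moved stays moved. The work goes in short steps, Python scripts to look and compute and a tool call to move; the robot and the scene stay as the last step left them, time stands still between calls to the robot, and variables do not carry over. Pictures are saved under pics/ and viewed, at most 14 in all, crops included, and the job is handed in when it is done.

Besides the shell and the picture viewer there is one more tool, called after "Emit:" as name([rows], argument=value, ...), one row to a line, values as JSON. drive_tool: Moves the arm, as the interface text tells. Shift numbers are shares of 0.1 m and turn numbers shares of 90 degrees, none past 1 either way. Its arguments: {"type":"object","properties":{"targets":{"type":"array","items":{"type":"object","properties":{"dx":{"type":"number","minimum":-1,"maximum":1},"dy":{"type":"number","minimum":-1,"maximum":1},"dz":{"type":"number","minimum":-1,"maximum":1},"yaw":{"type":"number","minimum":-1,"maximum":1},"fingers":{"type":"number"}}}},"squeeze":{"type":"number"}},"required":["targets"]}

```bash
mkdir -p pics; ls; python3 - <<'E'
from workcell import readout, grab_frame, camera_info, workorder, bot
import cv2,numpy as np
print(readout.observe()); print(bot.pinch_z)
for n in("scene","top","wrist"):
    print(n,camera_info(n)); 
a=grab_frame("scene");b=grab_frame("top")
cv2.imwrite("pics/scene0.png",a);cv2.imwrite("pics/top0.png",b)
E
```

```text
pics
{'clock': 0.0, 'qpos': array([-1.23420835,  0.52200842, -0.03632236,  1.60002667,  0.02120061,
        1.02107871, -0.11277617]), 'qd': array([-2.07108717e-05,  1.32702158e-03,  9.28958303e-04, -1.22950881e-03,
       -3.78438935e-04,  1.22173714e-04, -4.27495563e-04]), 'joint_efforts': array([-1.08827062e-03, -9.27125216e+01,  1.97911575e+00, -3.69933379e+01,
        1.77669228e-02,  8.13496008e-03, -1.42494784e-06]), 'position': array([0.24718981, 0.57366633, 0.23072259]), 'tool_rot': array([-3.14045964e+00,  8.41059525e-05,  2.73481487e+00]), 'force': array([0.38253734, 0.05435361, 0.39912022]), 'moment': array([-0.02164249,  0.00224555,  0.0169646 ]), 'finger_force': 0.0, 'grip_width': 0.08542074301048959}
0.0187
scene {'fx': 472.27672022603224, 'fy': 472.27672022603224, 'cx': 266.08646645792663, 'cy': 191.29419349461222, 'T': array([[ 0.67546674,  0.28598504, -0.67967436, -0.09880118],
       [-0.73729943,  0.27641904, -0.61642686, -0.68104542],
       [ 0.01158608,  0.91749936,  0.39756847,  0.44215066],
       [ 0.        ,  0.        ,  0.        ,  1.        ]])}
top {'fx': 373.5999918914607, 'fy': 373.5999918914607, 'cx': 254.76568764291858, 'cy': 184.72976851491464, 'T': array([[-0.02578996,  0.99631441, -0.08180756,  0.49188126],
       [-0.99947673, -0.02410035,  0.02157422, -0.06955494],
       [ 0.01952312,  0.08232115,  0.99641461,  0.89059308],
       [ 0.        ,  0.        ,  0.        ,  1.        ]])}
wrist {'fx': 288.31169041673894, 'fy': 288.31169041673894, 'cx': 256.4609181859266, 'cy': 196.9247132590763, 'hand_eye': array([[-1.31385522e-03,  9.52679656e-01,  3.03973267e-01,
         7.80957879e-02],
       [ 9.99998845e-01,  1.01959950e-03,  1.12675040e-03,
        -1.22778806e-03],
       [ 7.63501190e-04,  3.03974396e-01, -9.52679896e-01,
        -1.41745290e-01],
       [ 0.00000000e+00,  0.00000000e+00,  0.00000000e+00,
         1.00000000e+00]])}
```

View pics/scene0.png

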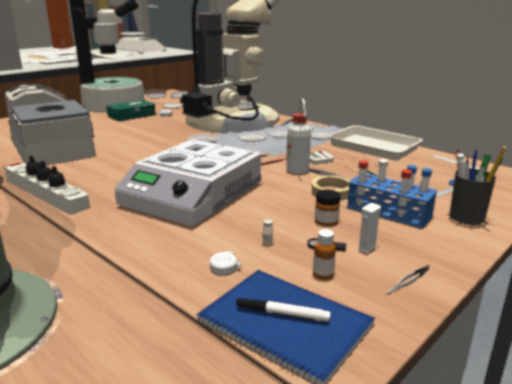

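View pics/top0.png

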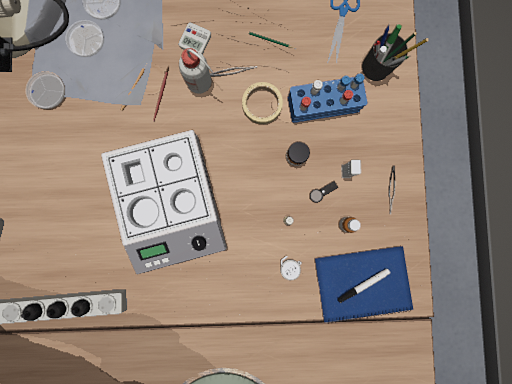

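```bash
python3 - <<'E'
import cv2,numpy as np
a=cv2.imread("pics/scene0.png");b=cv2.imread("pics/top0.png")
def c(i,x,y,w,h): return cv2.resize(i[y:y+h,x:x+w],None,fx=4,fy=4,interpolation=cv2.INTER_CUBIC)
m=np.zeros((600,800,3),np.uint8)
cv2.imwrite("pics/c1.png",np.hstack([c(b,275,130,100,110),c(a,250,175,100,110+0)]))
cv2.imwrite("pics/c2.png",np.hstack([c(b,98,125,105,112),c(a,150,132,95,112)]))
E
```

```text
(no output)
```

View pics/c1.png

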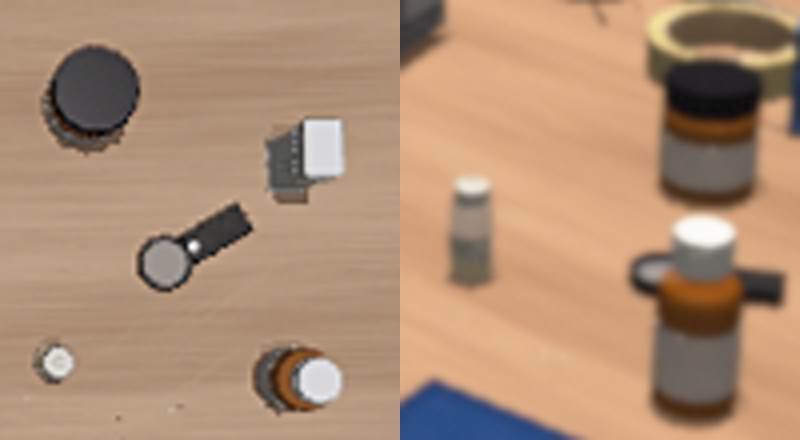

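View pics/c2.png

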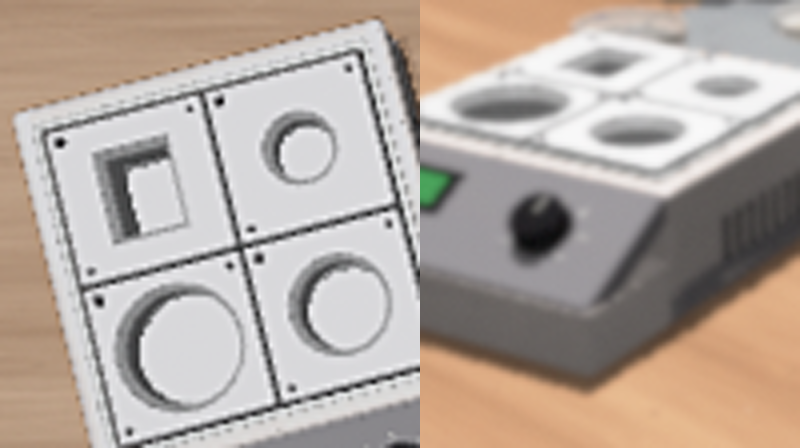

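The top view shows the jar lid at (299,152), mailer top (356,167), vial cap (289,220) and bottle cap (355,225). The pockets are mailer upper-left, vial upper-right, jar lower-left and bottle lower-right. In the scene view the caps are at vial (268,221), bottle (326,233) and jar (328,196).

```bash
cat > h.py <<'E'
from workcell import readout, grab_frame, camera_info, workorder, bot
import cv2,numpy as np
from scipy.spatial.transform import Rotation as R
def ray(n,p,Tt=None):
    c=camera_info(n); T=c["T"] if n!="wrist" else Tt@c["hand_eye"]
    d=T[:3,:3]@np.array([(p[0]-c["cx"])/c["fx"],-(p[1]-c["cy"])/c["fy"],-1.]); return T[:3,3],d
def plane(n,p,z,Tt=None):
    o,d=ray(n,p,Tt); return o+d*(z-o[2])/d[2]
def tri(*rs):
    A=0;b=0
    for o,d in rs:
        d=d/np.linalg.norm(d);P=np.eye(3)-np.outer(d,d);A=A+P;b=b+P@o
    x=np.linalg.solve(A,b); return x,max(np.linalg.norm(np.cross(x-o,d/np.linalg.norm(d))) for o,d in rs)
def blob(img,p,lo,hi,r=14,k=8):
    """contour of colour mask (HSV range) nearest seed p, subpixel through upsampling"""
    x0,y0=int(p[0]-r),int(p[1]-r)
    c=cv2.resize(img[y0:y0+2*r+1,x0:x0+2*r+1],None,fx=k,fy=k,interpolation=cv2.INTER_CUBIC)
    m=cv2.inRange(cv2.cvtColor(c,cv2.COLOR_BGR2HSV),np.array(lo),np.array(hi))
    cs,_=cv2.findContours(m,cv2.RETR_EXTERNAL,cv2.CHAIN_APPROX_NONE)
    q=((p[0]-x0+.5)*k,(p[1]-y0+.5)*k)
    cs=[c for c in cs if cv2.contourArea(c)>k*k*4]
    ct=max(cs,key=lambda c:cv2.pointPolygonTest(c,q,True))
    return (ct[:,0,:]+.5)/k-.5+[x0,y0]
def tcp(s=None):
    s=s or readout.observe();T=np.eye(4);T[:3,:3]=R.from_euler("xyz",s["tool_rot"]).as_matrix();T[:3,3]=s["position"];return T
E
python3 - <<'E'
from h import *
a=cv2.imread("pics/scene0.png");b=cv2.imread("pics/top0.png")
W=([0,0,170],[180,60,255]);K=([0,0,0],[180,255,75])
S=dict(vial=((289.2,220.2),(268,221.5),W,.048),bottle=((354.7,225),(326,233),W,.08),jar=((298.8,152.5),(328.2,195.7),K,.062),mailer=((355.7,167),(373,207),W,.085))
for n,(pt,ps,(lo,hi),z) in S.items():
    ct=blob(b,pt,lo,hi).astype(np.float32); rc=cv2.minAreaRect(ct)
    bx=np.array([plane("top",p,z)[:2] for p in cv2.boxPoints(rc)])
    e=[np.round(1e3*np.linalg.norm(bx[i+1]-bx[i]),1) for i in(0,1)]
    yw=[np.degrees(np.arctan2(*(bx[i+1]-bx[i])[::-1])) for i in (0,1)]
    t,r=tri(ray("top",rc[0]),ray("scene",ps))
    print(n,np.round(rc[0],2),"plane",np.round(plane("top",rc[0],z),4),"size",e,"ang",np.round(yw,1),"tri",np.round(t,4),"res",round(r,4))
f=lambda x,y:(x/4+98-.375,y/4+125-.375); g=lambda x,y:((x-420)/4+150-.375,y/4+132-.375)
P=dict(vialP=((299.5,147.5),(728,86)),bottleP=((339.5,304.5),(638,131)),jarP=((179.5,347.5),(511,103)),mailerP=((140,190),(602,62)))
Q={}
for n,(p,q) in P.items():
    Q[n]=plane("top",f(*p),.086);t,r=tri(ray("top",f(*p)),ray("scene",g(*q)))
    print(n,np.round(Q[n],4),np.round(t,4),round(r,4), "scene plane",np.round(plane("scene",g(*q),.086),4))
v,bo,j,m=[Q[k][:2] for k in P]
c=(v+bo+j+m)/4; ux=(v+m-bo-j);uy=(m+j-v-bo)
print("c",c,"yaw",np.degrees([np.arctan2(ux[1],ux[0]),np.arctan2(-uy[0],uy[1])]),"pitch",np.linalg.norm(ux)/2,np.linalg.norm(uy)/2)
E
```

```text
vial [289.53 220.26] plane [ 0.479  -0.1639  0.048 ] size [np.float64(15.6), np.float64(16.3)] ang [ -44.1 -133.8] tri [ 0.4786 -0.1638  0.0458] res 0.0005
bottle [355.   224.62] plane [ 0.4663 -0.3023  0.08  ] size [np.float64(23.8), np.float64(23.5)] ang [-91.5 177.2] tri [ 0.4657 -0.3019  0.0788] res 0.0009
jar [297.96 153.13] plane [ 0.6288 -0.1864  0.062 ] size [np.float64(53.6), np.float64(48.0)] ang [ -32.2 -122.4] tri [ 0.6303 -0.1879  0.0565] res 0.0009
mailer [355.94 166.62] plane [ 0.5923 -0.309   0.085 ] size [np.float64(22.6), np.float64(32.8)] ang [-91.3 177.2] tri [ 0.593 -0.31   0.084] res 0.0009
vialP [0.6126 0.0897 0.086 ] [0.6127 0.0899 0.0851] 0.0001 scene plane [0.6108 0.0879 0.086 ]
bottleP [0.5272 0.069  0.086 ] [0.527  0.0694 0.085 ] 0.0004 scene plane [0.5249 0.0675 0.086 ]
jarP [0.5064 0.1543 0.086 ] [0.5062 0.1547 0.0854] 0.0003 scene plane [0.505  0.1535 0.086 ]
mailerP [0.5915 0.1753 0.086 ] [0.591  0.1763 0.0849] 0.0009 scene plane [0.5884 0.1745 0.086 ]
c [0.55944231 0.12206097] yaw [13.75006349 13.78187432] pitch 0.0878106891949479 0.08804382926504516
```

```bash
cat >> h.py <<'E'
def go(x,y,z,yaw=None):
    """total tool-frame shift (full-scale units) after turning to yaw (deg), and the turn"""
    s=readout.observe();y0=s["tool_rot"][2];yw=y0 if yaw is None else np.radians(yaw)
    turn=-((yw-y0+np.pi)%(2*np.pi)-np.pi)/(np.pi/2)
    d=np.array([x,y,z])-s["position"];c,sn=np.cos(yw),np.sin(yw)
    print("turn %.3f dx %.3f dy %.3f dz %.3f"%(turn,10*(c*d[0]+sn*d[1]),10*(sn*d[0]-c*d[1]),-10*d[2]),"t",round(s["clock"],1))
E
python3 -c "
from h import *
go(.42,.3,.231,193.8); go(.479,-.164,.2,193.8)"
```

```text
turn -0.412 dx -1.025 dy -3.070 dz -0.002 t 0.1
turn -0.412 dx -0.491 dy -7.717 dz 0.308 t 0.1
```

Emit:
drive_tool([
  {"yaw":-0.0825,"fingers":0},
  {"yaw":-0.0825},
  {"yaw":-0.0825},
  {"yaw":-0.0825},
  {"yaw":-0.0825},
])

```text
invalid input
```

Emit:
drive_tool([
  {"dx":0,"dy":0,"dz":0,"yaw":-0.0825,"fingers":0},
  {"dx":0,"dy":0,"dz":0,"yaw":-0.0825,"fingers":0},
  {"dx":0,"dy":0,"dz":0,"yaw":-0.0825,"fingers":0},
  {"dx":0,"dy":0,"dz":0,"yaw":-0.0825,"fingers":0},
  {"dx":0,"dy":0,"dz":0,"yaw":-0.0825,"fingers":0},
  {"dx":-0.1,"dy":-0.3,"dz":0,"yaw":0,"fingers":0},
  {"dx":-0.1,"dy":-0.3,"dz":0,"yaw":0,"fingers":0},
  {"dx":-0.1,"dy":-0.3,"dz":0,"yaw":0,"fingers":0},
  {"dx":-0.1,"dy":-0.3,"dz":0,"yaw":0,"fingers":0},
  {"dx":-0.1,"dy":-0.3,"dz":0,"yaw":0,"fingers":0},
  {"dx":-0.1,"dy":-0.3,"dz":0,"yaw":0,"fingers":0},
  {"dx":-0.1,"dy":-0.3,"dz":0,"yaw":0,"fingers":0},
  {"dx":-0.1,"dy":-0.3,"dz":0,"yaw":0,"fingers":0},
  {"dx":-0.1,"dy":-0.3,"dz":0,"yaw":0,"fingers":0},
  {"dx":-0.1,"dy":-0.3,"dz":0,"yaw":0,"fingers":0},
])

```text
clock: 1.6
position: [0.4165, 0.3053, 0.2312]
tool_rot: [-3.141, -0.0, -2.9]
force: [0.2, 0.3, 0.4]
grip_width: 0.0854
finger_force: 0.0
```

Emit:
drive_tool([
  {"dx":0.035,"dy":-0.31,"dz":0,"yaw":0,"fingers":0},
  {"dx":0.035,"dy":-0.31,"dz":0,"yaw":0,"fingers":0},
  {"dx":0.035,"dy":-0.31,"dz":0,"yaw":0,"fingers":0},
  {"dx":0.035,"dy":-0.31,"dz":0,"yaw":0,"fingers":0},
  {"dx":0.035,"dy":-0.31,"dz":0,"yaw":0,"fingers":0},
  {"dx":0.035,"dy":-0.31,"dz":0,"yaw":0,"fingers":0},
  {"dx":0.035,"dy":-0.31,"dz":0,"yaw":0,"fingers":0},
  {"dx":0.035,"dy":-0.31,"dz":0,"yaw":0,"fingers":0},
  {"dx":0.035,"dy":-0.31,"dz":0,"yaw":0,"fingers":0},
  {"dx":0.035,"dy":-0.31,"dz":0,"yaw":0,"fingers":0},
  {"dx":0.035,"dy":-0.31,"dz":0,"yaw":0,"fingers":0},
  {"dx":0.035,"dy":-0.31,"dz":0,"yaw":0,"fingers":0},
  {"dx":0.035,"dy":-0.31,"dz":0,"yaw":0,"fingers":0},
  {"dx":0.035,"dy":-0.31,"dz":0,"yaw":0,"fingers":0},
  {"dx":0.035,"dy":-0.31,"dz":0,"yaw":0,"fingers":0},
  {"dx":0,"dy":0,"dz":0.1,"yaw":0,"fingers":0},
  {"dx":0,"dy":0,"dz":0.1,"yaw":0,"fingers":0},
  {"dx":0,"dy":0,"dz":0,"yaw":0,"fingers":0},
])

```text
clock: 3.4
position: [0.4753, -0.1565, 0.2099]
tool_rot: [3.14, -0.002, -2.899]
force: [-0.5, -0.0, -0.2]
grip_width: 0.0854
finger_force: 0.0
```

```bash
python3 - <<'E'
from h import *
s=readout.observe();w=grab_frame("wrist");cv2.imwrite("pics/w1.png",w)
np.save("T1.npy",tcp(s));go(.479,-.164,.15)
c=camera_info("wrist");
T=tcp(s)@c["hand_eye"]
for p in([.479,-.164,.048],[.4663,-.3023,.08],[.631,-.187,.062],[.5923,-.309,.085]):
    q=np.linalg.inv(T)@np.r_[p,1];print(np.round([c["cx"]+c["fx"]*q[0]/-q[2],c["cy"]-c["fy"]*q[1]/-q[2]],1))
E
```

```text
turn -0.000 dx -0.014 dy -0.080 dz 0.606 t 3.5
[249.8 183.1]
[108.3 144.9]
[201.2 301.6]
[ 88.9 262.1]
```

View pics/w1.png

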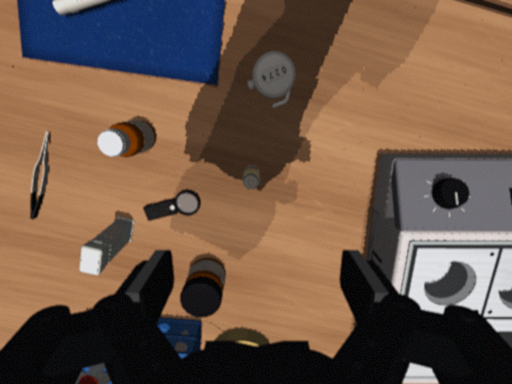

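The wrist view shows the bottle cap at (113,144), vial (251,177), mailer top (92,260) and jar lid (202,296). All are within about 5 px of the predictions. I'll measure them properly.

```bash
python3 - <<'E'
from h import *
w=cv2.imread("pics/w1.png");T=np.load("T1.npy")
W=([0,0,150],[180,50,255])
for n,p,pt,z in(("bottle",(113,144),(355,224.62),.08),("mailer",(92,260),(355.94,166.62),.085)):
    rc=cv2.minAreaRect(blob(w,p,*W,r=20).astype(np.float32))
    bx=np.array([plane("wrist",q,z,T)[:2] for q in cv2.boxPoints(rc)])
    print(n,np.round(rc[0],1),np.round(plane("wrist",rc[0],z,T),4),[np.round(1e3*np.linalg.norm(bx[i+1]-bx[i]),1) for i in(0,1)],[np.degrees(np.arctan2(*(bx[i+1]-bx[i])[::-1])).round(1) for i in (0,1)],tri(ray("top",pt),ray("wrist",rc[0],T)))
c=cv2.resize(w[150:200,225:275],None,fx=8,fy=8,interpolation=cv2.INTER_CUBIC)
d=cv2.resize(w[250:325,170:245],None,fx=5.34,fy=5.34,interpolation=cv2.INTER_CUBIC)
cv2.imwrite("pics/c3.png",np.hstack([cv2.convertScaleAbs(c,alpha=2),cv2.convertScaleAbs(d[:400,:400],alpha=2)]))
E
```

```text
bottle [109.6 143.1] [ 0.4643 -0.3013  0.08  ] [np.float64(23.1), np.float64(23.5)] [np.float64(145.3), np.float64(56.7)] (array([ 0.46606046, -0.30451289,  0.07277735]), np.float64(0.00012528124212643805))
mailer [ 89.9 260.3] [ 0.5899 -0.3081  0.085 ] [np.float64(33.2), np.float64(20.9)] [np.float64(178.1), np.float64(96.7)] (array([ 0.59288893, -0.3102198 ,  0.08080502]), np.float64(3.1299234602989955e-05))
```

View pics/c3.png

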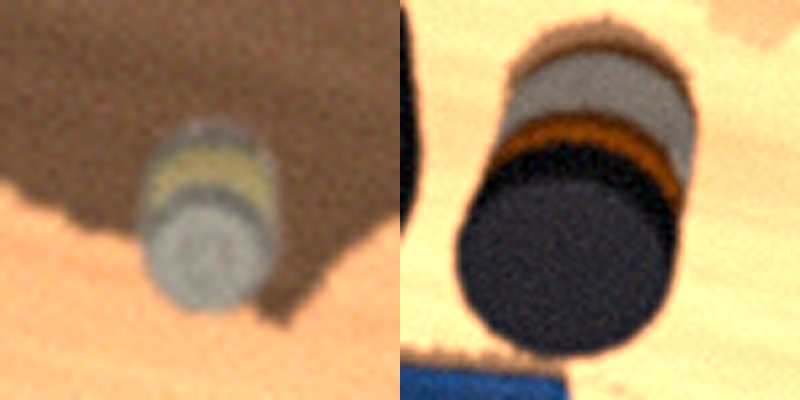

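The vial cap is at (250.4,180.8) and the jar lid at (200.5,299.2) in the wrist view. Both agree with the top view to about 2 mm, so I'm descending on the vial.

Emit:
drive_tool([
  {"dx":0,"dy":-0.08,"dz":0.1,"yaw":0,"fingers":0},
  {"dx":0,"dy":0,"dz":0.2,"yaw":0,"fingers":0},
  {"dx":0,"dy":0,"dz":0.2,"yaw":0,"fingers":0},
  {"dx":0,"dy":0,"dz":0.2,"yaw":0,"fingers":0},
  {"dx":0,"dy":0,"dz":0.2,"yaw":0,"fingers":0.3},
  {"dx":0,"dy":0,"dz":0.2,"yaw":0,"fingers":0.4},
  {"dx":0,"dy":0,"dz":0.2,"yaw":0,"fingers":0.5},
  {"dx":0,"dy":0,"dz":0.2,"yaw":0,"fingers":0.5},
  {"dx":0,"dy":0,"dz":0.2,"yaw":0,"fingers":0.5},
  {"dx":0,"dy":0,"dz":0.1,"yaw":0,"fingers":0.5},
  {"dx":0,"dy":0,"dz":0,"yaw":0,"fingers":0.5},
  {"dx":0,"dy":0,"dz":0,"yaw":0,"fingers":0.5},
], squeeze=25)

```text
clock: 4.65
position: [0.4782, -0.1654, 0.0317]
tool_rot: [-3.141, 0.0, -2.9]
force: [0.6, 0.7, -0.1]
grip_width: 0.0426
finger_force: 0.0
```

```bash
python3 -c "
from h import *
go(.478,-.1637,.029)"
```

```text
turn -0.000 dx -0.002 dy 0.017 dz 0.027 t 4.7
```

Emit:
drive_tool([
  {"dx":0,"dy":0.017,"dz":0.02,"yaw":0,"fingers":0.7},
  {"dx":0,"dy":0,"dz":0,"yaw":0,"fingers":1},
  {"dx":0,"dy":0,"dz":0,"yaw":0,"fingers":1},
  {"dx":0,"dy":0,"dz":0,"yaw":0,"fingers":1},
  {"dx":0,"dy":0,"dz":0,"yaw":0,"fingers":1},
  {"dx":0,"dy":0,"dz":0,"yaw":0,"fingers":1},
])

```text
clock: 5.25
position: [0.478, -0.1636, 0.0297]
tool_rot: [-3.141, 0.001, -2.9]
force: [-0.8, 1.8, 7.7]
grip_width: 0.0201
finger_force: 25.8
```

```bash
python3 -c "
from h import *
go(.479,-.1637,.165);go(.6116,.0897,.165);go(.6116,.0897,.16,193.8)"
```

```text
turn -0.000 dx -0.010 dy -0.004 dz -1.353 t 5.2
turn -0.000 dx -1.903 dy 2.140 dz -1.353 t 5.2
turn 0.000 dx -1.902 dy 2.141 dz -1.303 t 5.2
```

Emit:
drive_tool([
  {"dx":0,"dy":0,"dz":-0.05,"yaw":0,"fingers":1},
  {"dx":0,"dy":0,"dz":-0.15,"yaw":0,"fingers":1},
  {"dx":0,"dy":0,"dz":-0.25,"yaw":0,"fingers":1},
  {"dx":0,"dy":0,"dz":-0.25,"yaw":0,"fingers":1},
  {"dx":0,"dy":0,"dz":-0.25,"yaw":0,"fingers":1},
  {"dx":-0.05,"dy":0.06,"dz":-0.25,"yaw":0,"fingers":1},
  {"dx":-0.12,"dy":0.13,"dz":-0.15,"yaw":0,"fingers":1},
  {"dx":-0.2,"dy":0.22,"dz":0,"yaw":0,"fingers":1},
  {"dx":-0.22,"dy":0.25,"dz":0,"yaw":0,"fingers":1},
  {"dx":-0.22,"dy":0.25,"dz":0,"yaw":0,"fingers":1},
  {"dx":-0.22,"dy":0.25,"dz":0,"yaw":0,"fingers":1},
  {"dx":-0.22,"dy":0.25,"dz":0,"yaw":0,"fingers":1},
  {"dx":-0.22,"dy":0.25,"dz":0,"yaw":0,"fingers":1},
  {"dx":-0.2,"dy":0.22,"dz":0,"yaw":0,"fingers":1},
  {"dx":-0.13,"dy":0.15,"dz":0,"yaw":0,"fingers":1},
  {"dx":-0.07,"dy":0.08,"dz":0,"yaw":0,"fingers":1},
  {"dx":-0.03,"dy":0.03,"dz":0,"yaw":0,"fingers":1},
  {"dx":0,"dy":0,"dz":0,"yaw":0,"fingers":1},
  {"dx":0,"dy":0,"dz":0,"yaw":0,"fingers":1},
])

```text
clock: 7.15
position: [0.6107, 0.0882, 0.1644]
tool_rot: [-3.141, -0.0, -2.902]
force: [-0.0, -1.0, 0.2]
grip_width: 0.0196
finger_force: 25.3
```

```bash
python3 -c "
from h import *
go(.6116,.0897,.0917)
cv2.imwrite('pics/w2.png',grab_frame('wrist'))"
```

```text
turn -0.000 dx -0.012 dy 0.012 dz 0.727 t 7.2
```

View pics/w2.png

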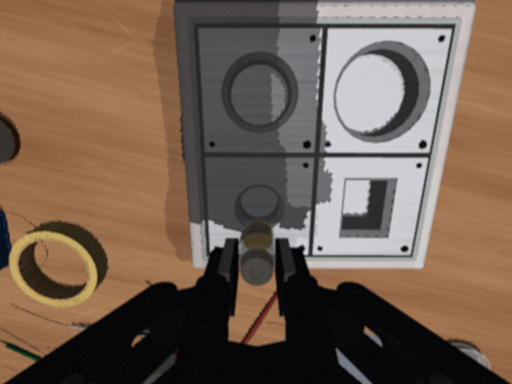

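The wrist view shows the vial held upright just short of its pocket, rim near (260,205). Rim centres are bottle (260,92), jar (382,92) and mailer (367,208). I'll cross-check those against the top view.

```bash
python3 -c "
from h import *
T=tcp()
for n,p in dict(bottleP=(260,92),jarP=(382,92),mailerP=(367.5,208),cross=(319,155)).items(): print(n,plane('wrist',p,.086,T).round(4))
print('cross top',plane('top',(158.1,186.4),.086).round(4))
go(.6116,.0897,.0917)"
```

```text
bottleP [0.5252 0.069  0.086 ]
jarP [0.5045 0.1541 0.086 ]
mailerP [0.5905 0.1749 0.086 ]
cross [0.5586 0.1238 0.086 ]
cross top [0.5594 0.1209 0.086 ]
turn -0.000 dx -0.011 dy 0.012 dz 0.728 t 7.2
```

Emit:
drive_tool([
  {"dx":-0.01,"dy":0.01,"dz":0.05,"yaw":0,"fingers":1},
  {"dx":0,"dy":0,"dz":0.1,"yaw":0,"fingers":1},
  {"dx":0,"dy":0,"dz":0.1,"yaw":0,"fingers":1},
  {"dx":0,"dy":0,"dz":0.1,"yaw":0,"fingers":1},
  {"dx":0,"dy":0,"dz":0.1,"yaw":0,"fingers":1},
  {"dx":0,"dy":0,"dz":0.1,"yaw":0,"fingers":1},
  {"dx":0,"dy":0,"dz":0.08,"yaw":0,"fingers":1},
  {"dx":0,"dy":0,"dz":0.05,"yaw":0,"fingers":1},
  {"dx":0,"dy":0,"dz":0,"yaw":0,"fingers":1},
  {"dx":0,"dy":0,"dz":0,"yaw":0,"fingers":1},
])

```text
clock: 8.2
position: [0.6119, 0.0907, 0.0965]
tool_rot: [-3.142, 0.0, -2.901]
force: [0.4, -0.2, -0.6]
grip_width: 0.0198
finger_force: 25.3
```

Emit:
drive_tool([
  {"dx":0,"dy":0,"dz":0.015,"yaw":0,"fingers":1},
  {"dx":0,"dy":0,"dz":0.015,"yaw":0,"fingers":1},
  {"dx":0,"dy":0,"dz":0.01,"yaw":0,"fingers":1},
  {"dx":0,"dy":0,"dz":0,"yaw":0,"fingers":1},
  {"dx":0,"dy":0,"dz":0,"yaw":0,"fingers":1},
])

```text
clock: 8.7
position: [0.6118, 0.0907, 0.0923]
tool_rot: [3.142, 0.0, -2.9]
force: [0.0, -1.0, -0.6]
grip_width: 0.0196
finger_force: 25.3
```

Emit:
drive_tool([
  {"dx":0,"dy":0,"dz":0.008,"yaw":0,"fingers":1},
  {"dx":0,"dy":0,"dz":0,"yaw":0,"fingers":1},
  {"dx":0,"dy":0,"dz":0.005,"yaw":0,"fingers":1},
  {"dx":0,"dy":0,"dz":0,"yaw":0,"fingers":1},
  {"dx":0,"dy":0,"dz":0,"yaw":0,"fingers":1},
])

```text
clock: 9.2
position: [0.6122, 0.0909, 0.0917]
tool_rot: [3.142, 0.001, -2.901]
force: [-1.7, -0.1, 10.9]
grip_width: 0.0197
finger_force: 26.2
```

Emit:
drive_tool([
  {"dx":0,"dy":0,"dz":0,"yaw":0,"fingers":0.6},
  {"dx":0,"dy":0,"dz":0,"yaw":0,"fingers":0.5},
  {"dx":0,"dy":0,"dz":0,"yaw":0,"fingers":0.4},
  {"dx":0,"dy":0,"dz":0,"yaw":0,"fingers":0.4},
  {"dx":0,"dy":0,"dz":0,"yaw":0,"fingers":0.4},
  {"dx":0,"dy":0,"dz":-0.1,"yaw":0,"fingers":0.4},
  {"dx":0,"dy":0,"dz":-0.2,"yaw":0,"fingers":0.4},
  {"dx":0,"dy":0,"dz":-0.3,"yaw":0,"fingers":0.4},
  {"dx":0,"dy":0,"dz":-0.3,"yaw":0,"fingers":0.3},
  {"dx":0,"dy":0,"dz":-0.1,"yaw":0,"fingers":0.2},
  {"dx":0,"dy":0,"dz":0,"yaw":0,"fingers":0},
])

```text
clock: 10.3
position: [0.6125, 0.0909, 0.193]
tool_rot: [3.142, 0.003, -2.901]
force: [-0.2, 0.7, -1.1]
grip_width: 0.0806
finger_force: 0.0
```

```bash
python3 -c "
from h import *
w=grab_frame('wrist');t=grab_frame('top')
cv2.imwrite('pics/w3.png',np.hstack([w[100:350,100:420],cv2.resize(t[125:250,95:255],None,fx=2,fy=2)]))
go(.4653,-.3018,.19)"
```

```text
turn -0.000 dx 2.356 dy -3.462 dz 0.005 t 10.4
```

View pics/w3.png

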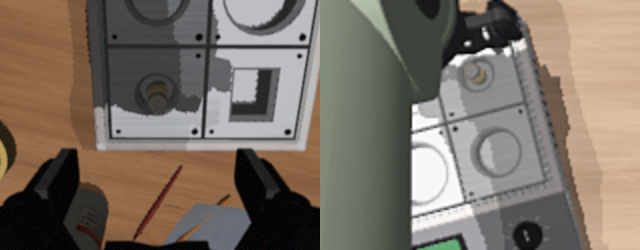

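The vial stands upright in its pocket at about (155,95) in the left crop. Next is the bottle.

Emit:
drive_tool([
  {"dx":0.15,"dy":-0.22,"dz":0,"yaw":0,"fingers":0},
  {"dx":0.16,"dy":-0.24,"dz":0,"yaw":0,"fingers":0},
  {"dx":0.16,"dy":-0.24,"dz":0,"yaw":0,"fingers":0},
  {"dx":0.16,"dy":-0.24,"dz":0,"yaw":0,"fingers":0},
  {"dx":0.16,"dy":-0.24,"dz":0,"yaw":0,"fingers":0},
  {"dx":0.16,"dy":-0.24,"dz":0,"yaw":0,"fingers":0},
  {"dx":0.16,"dy":-0.24,"dz":0,"yaw":0,"fingers":0},
  {"dx":0.16,"dy":-0.24,"dz":0,"yaw":0,"fingers":0},
  {"dx":0.16,"dy":-0.24,"dz":0,"yaw":0,"fingers":0},
  {"dx":0.16,"dy":-0.24,"dz":0,"yaw":0,"fingers":0},
  {"dx":0.16,"dy":-0.24,"dz":0,"yaw":0,"fingers":0},
  {"dx":0.16,"dy":-0.24,"dz":0,"yaw":0,"fingers":0},
  {"dx":0.16,"dy":-0.24,"dz":0,"yaw":0,"fingers":0},
  {"dx":0.16,"dy":-0.24,"dz":0,"yaw":0,"fingers":0},
  {"dx":0.126,"dy":-0.12,"dz":0,"yaw":0,"fingers":0},
  {"dx":0,"dy":0,"dz":0,"yaw":0,"fingers":0},
  {"dx":0,"dy":0,"dz":0,"yaw":0,"fingers":0},
])

```text
clock: 12.1
position: [0.4653, -0.3011, 0.1901]
tool_rot: [3.14, -0.001, -2.901]
force: [0.5, -0.5, -0.5]
grip_width: 0.0851
finger_force: 0.0
```

```bash
python3 -c "
from h import *
s=readout.observe();T=tcp(s);w=grab_frame('wrist')
c=camera_info('wrist');q=np.linalg.inv(T@c['hand_eye'])@[.4653,-.302,.08,1];p=(c['cx']-c['fx']*q[0]/q[2],c['cy']+c['fy']*q[1]/q[2])
rc=cv2.minAreaRect(blob(w,p,[0,0,110],[180,60,255],r=26).astype(np.float32));print(p,rc,plane('wrist',rc[0],.08,T),tri(ray('top',(355,224.62)),ray('wrist',rc[0],T)))
cv2.imwrite('pics/w4.png',w)
go(.4653,-.3018,.0385,193.8)"
```

```text
Traceback (most recent call last):
  File "h.py", line 22, in blob
    ct=max(cs,key=lambda c:cv2.pointPolygonTest(c,q,True))
ValueError: max() iterable argument is empty
```

Emit:
drive_tool([
  {"dx":0,"dy":0,"dz":0.1,"yaw":0,"fingers":0},
  {"dx":0,"dy":0,"dz":0.2,"yaw":0,"fingers":0},
  {"dx":0,"dy":0,"dz":0.2,"yaw":0,"fingers":0},
  {"dx":0,"dy":0,"dz":0.2,"yaw":0,"fingers":0},
  {"dx":0,"dy":0,"dz":0.2,"yaw":0,"fingers":0},
  {"dx":0,"dy":0,"dz":0.2,"yaw":0,"fingers":0},
  {"dx":0,"dy":0,"dz":0.2,"yaw":0,"fingers":0},
  {"dx":0,"dy":0,"dz":0.15,"yaw":0,"fingers":0.1},
  {"dx":0,"dy":0,"dz":0.06,"yaw":0,"fingers":0.2},
  {"dx":0,"dy":0,"dz":0,"yaw":0,"fingers":0.3},
  {"dx":0,"dy":0,"dz":0,"yaw":0,"fingers":0.3},
])

```text
clock: 13.25
position: [0.4659, -0.3016, 0.0405]
tool_rot: [-3.141, 0.0, -2.9]
force: [0.0, 0.4, 0.7]
grip_width: 0.0599
finger_force: 0.0
```

```bash
python3 -c "
from h import *
go(.4653,-.302,.0385,193.8)
w=grab_frame('wrist');cv2.imwrite('pics/w5.png',w)"
```

```text
turn 0.000 dx 0.007 dy -0.003 dz 0.020 t 13.2
```

View pics/w5.png

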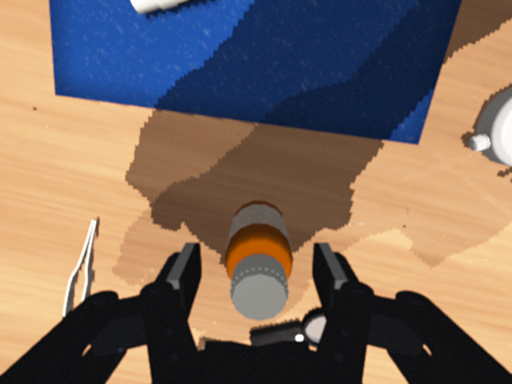

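The bottle is centred between the fingers, cap at (259,292). Closing on the body.

Emit:
drive_tool([
  {"dx":0.007,"dy":0,"dz":0.02,"yaw":0,"fingers":0.4},
  {"dx":0,"dy":0,"dz":0,"yaw":0,"fingers":0.5},
  {"dx":0,"dy":0,"dz":0,"yaw":0,"fingers":0.7},
  {"dx":0,"dy":0,"dz":0,"yaw":0,"fingers":1},
  {"dx":0,"dy":0,"dz":0,"yaw":0,"fingers":1},
  {"dx":0,"dy":0,"dz":0,"yaw":0,"fingers":1},
], squeeze=35)

```text
clock: 13.9
position: [0.4651, -0.3017, 0.0384]
tool_rot: [-3.141, 0.0, -2.9]
force: [-0.8, 2.3, 6.2]
grip_width: 0.0348
finger_force: 34.3
```

```bash
python3 -c "
from h import *
go(.5262,.069,.16,193.8)"
```

```text
turn 0.000 dx -1.477 dy 3.454 dz -1.216 t 13.9
```

Emit:
drive_tool([
  {"dx":0,"dy":0,"dz":-0.05,"yaw":0,"fingers":1},
  {"dx":0,"dy":0,"dz":-0.15,"yaw":0,"fingers":1},
  {"dx":0,"dy":0,"dz":-0.25,"yaw":0,"fingers":1},
  {"dx":0,"dy":0,"dz":-0.25,"yaw":0,"fingers":1},
  {"dx":0,"dy":0,"dz":-0.25,"yaw":0,"fingers":1},
  {"dx":-0.03,"dy":0.07,"dz":-0.25,"yaw":0,"fingers":1},
  {"dx":-0.06,"dy":0.14,"dz":-0.15,"yaw":0,"fingers":1},
  {"dx":-0.1,"dy":0.24,"dz":0,"yaw":0,"fingers":1},
  {"dx":-0.13,"dy":0.3,"dz":0,"yaw":0,"fingers":1},
  {"dx":-0.14,"dy":0.33,"dz":0,"yaw":0,"fingers":1},
  {"dx":-0.14,"dy":0.33,"dz":0,"yaw":0,"fingers":1},
  {"dx":-0.14,"dy":0.33,"dz":0,"yaw":0,"fingers":1},
  {"dx":-0.14,"dy":0.33,"dz":0,"yaw":0,"fingers":1},
  {"dx":-0.14,"dy":0.33,"dz":0,"yaw":0,"fingers":1},
  {"dx":-0.14,"dy":0.33,"dz":0,"yaw":0,"fingers":1},
  {"dx":-0.13,"dy":0.3,"dz":0,"yaw":0,"fingers":1},
  {"dx":-0.1,"dy":0.22,"dz":0,"yaw":0,"fingers":1},
  {"dx":-0.06,"dy":0.14,"dz":0,"yaw":0,"fingers":1},
  {"dx":-0.03,"dy":0.06,"dz":0,"yaw":0,"fingers":1},
  {"dx":0,"dy":0,"dz":0,"yaw":0,"fingers":1},
])

```text
clock: 15.9
position: [0.5263, 0.0686, 0.1733]
tool_rot: [-3.141, 0.0, -2.9]
force: [0.1, -0.4, -0.7]
grip_width: 0.0345
finger_force: 35.0
```

```bash
python3 -c "
from h import *
cv2.imwrite('pics/w6.png',grab_frame('wrist'))
go(.5262,.069,.0884,193.8)"
```

```text
turn -0.000 dx -0.003 dy 0.012 dz 0.848 t 15.9
```

View pics/w6.png

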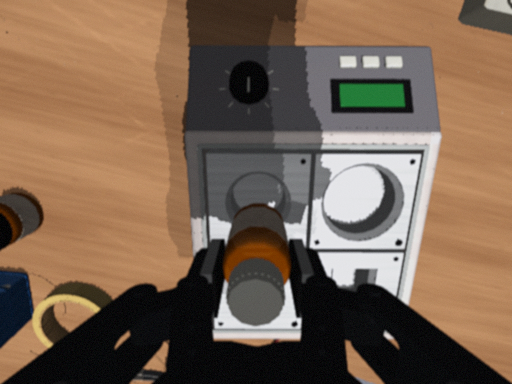

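The bottle is held upright over its pocket, rim near (258,195). Lowering it.

Emit:
drive_tool([
  {"dx":0,"dy":0.01,"dz":0.05,"yaw":0,"fingers":1},
  {"dx":0,"dy":0,"dz":0.1,"yaw":0,"fingers":1},
  {"dx":0,"dy":0,"dz":0.15,"yaw":0,"fingers":1},
  {"dx":0,"dy":0,"dz":0.15,"yaw":0,"fingers":1},
  {"dx":0,"dy":0,"dz":0.15,"yaw":0,"fingers":1},
  {"dx":0,"dy":0,"dz":0.1,"yaw":0,"fingers":1},
  {"dx":0,"dy":0,"dz":0.06,"yaw":0,"fingers":1},
  {"dx":0,"dy":0,"dz":0.03,"yaw":0,"fingers":1},
  {"dx":0,"dy":0,"dz":0.02,"yaw":0,"fingers":1},
  {"dx":0,"dy":0,"dz":0.015,"yaw":0,"fingers":1},
  {"dx":0,"dy":0,"dz":0.01,"yaw":0,"fingers":1},
  {"dx":0,"dy":0,"dz":0,"yaw":0,"fingers":1},
  {"dx":0,"dy":0,"dz":0,"yaw":0,"fingers":1},
])

```text
clock: 17.25
position: [0.5261, 0.0696, 0.0897]
tool_rot: [-3.142, 0.0, -2.9]
force: [-0.4, 0.3, -0.3]
grip_width: 0.0345
finger_force: 35.0
```

Emit:
drive_tool([
  {"dx":0,"dy":0,"dz":0.008,"yaw":0,"fingers":1},
  {"dx":0,"dy":0,"dz":0,"yaw":0,"fingers":1},
  {"dx":0,"dy":0,"dz":0.007,"yaw":0,"fingers":1},
  {"dx":0,"dy":0,"dz":0,"yaw":0,"fingers":1},
  {"dx":0,"dy":0,"dz":0,"yaw":0,"fingers":1},
])

```text
clock: 17.75
position: [0.5263, 0.0698, 0.0884]
tool_rot: [3.142, 0.001, -2.9]
force: [-1.1, 0.5, 8.4]
grip_width: 0.0342
finger_force: 35.7
```

Emit:
drive_tool([
  {"dx":0,"dy":0,"dz":0,"yaw":0,"fingers":0.5},
  {"dx":0,"dy":0,"dz":0,"yaw":0,"fingers":0.4},
  {"dx":0,"dy":0,"dz":0,"yaw":0,"fingers":0.3},
  {"dx":0,"dy":0,"dz":0,"yaw":0,"fingers":0.2},
  {"dx":0,"dy":0,"dz":0,"yaw":0,"fingers":0.2},
  {"dx":0,"dy":0,"dz":-0.1,"yaw":0,"fingers":0.2},
  {"dx":0,"dy":0,"dz":-0.2,"yaw":0,"fingers":0.2},
  {"dx":0,"dy":0,"dz":-0.3,"yaw":0,"fingers":0.2},
  {"dx":0,"dy":0,"dz":-0.3,"yaw":0,"fingers":0.1},
  {"dx":0,"dy":0,"dz":-0.1,"yaw":0,"fingers":0},
  {"dx":0,"dy":0,"dz":0,"yaw":0,"fingers":0},
])

```text
clock: 18.85
position: [0.5267, 0.0698, 0.1898]
tool_rot: [3.142, 0.003, -2.901]
force: [0.8, -0.6, -0.6]
grip_width: 0.0855
finger_force: 0.0
```

```bash
python3 -c "
from h import *
w=grab_frame('wrist');cv2.imwrite('pics/w7.png',w)
go(.63,-.1868,.19,193.8)"
```

```text
turn 0.000 dx -0.397 dy -2.739 dz -0.016 t 18.9
```

View pics/w7.png

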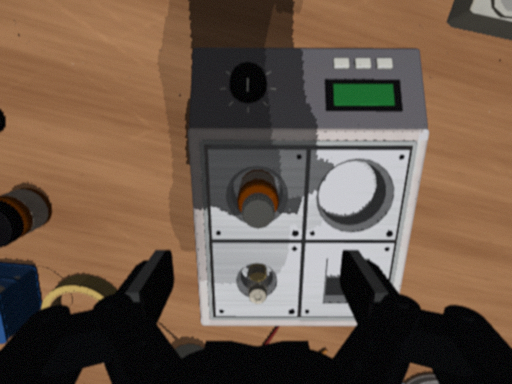

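Vial (258,285) and bottle (259,200) are both upright in their pockets. Next is the jar.

Emit:
drive_tool([
  {"dx":-0.03,"dy":-0.2,"dz":0,"yaw":0,"fingers":0},
  {"dx":-0.03,"dy":-0.25,"dz":0,"yaw":0,"fingers":0},
  {"dx":-0.04,"dy":-0.25,"dz":0,"yaw":0,"fingers":0},
  {"dx":-0.04,"dy":-0.25,"dz":0,"yaw":0,"fingers":0},
  {"dx":-0.04,"dy":-0.25,"dz":0,"yaw":0,"fingers":0},
  {"dx":-0.04,"dy":-0.25,"dz":0,"yaw":0,"fingers":0},
  {"dx":-0.04,"dy":-0.25,"dz":0,"yaw":0,"fingers":0},
  {"dx":-0.04,"dy":-0.25,"dz":0,"yaw":0,"fingers":0},
  {"dx":-0.04,"dy":-0.25,"dz":0,"yaw":0,"fingers":0},
  {"dx":-0.03,"dy":-0.25,"dz":0,"yaw":0,"fingers":0},
  {"dx":-0.02,"dy":-0.2,"dz":0,"yaw":0,"fingers":0},
  {"dx":-0.007,"dy":-0.089,"dz":0,"yaw":0,"fingers":0},
  {"dx":0,"dy":0,"dz":0,"yaw":0,"fingers":0},
  {"dx":0,"dy":0,"dz":0,"yaw":0,"fingers":0},
])

```text
clock: 20.3
position: [0.6296, -0.1857, 0.1873]
tool_rot: [3.141, -0.001, -2.9]
force: [0.2, 1.1, -0.6]
grip_width: 0.0852
finger_force: 0.0
```

```bash
python3 -c "
from h import *
T=tcp();w=grab_frame('wrist');cv2.imwrite('pics/w8.png',w)
c=camera_info('wrist');q=np.linalg.inv(T@c['hand_eye'])@[.63,-.187,.062,1];print(c['cx']-c['fx']*q[0]/q[2],c['cy']+c['fy']*q[1]/q[2])
go(.63,-.1868,.032,193.8)"
```

```text
256.0669401118329 190.8896420301288
turn 0.001 dx 0.001 dy -0.013 dz 1.556 t 20.4
```

View pics/w8.png

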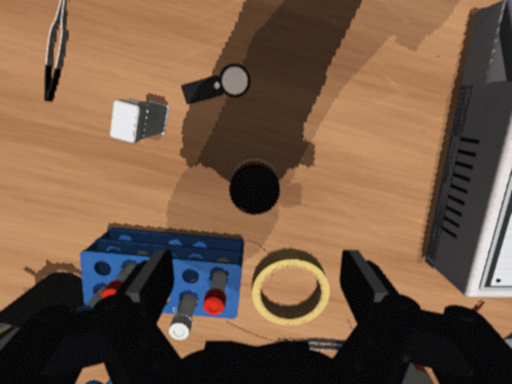

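The jar lid is at (255,187) against a predicted (256,191), and the rack and tape roll are clear of the fingers. Descending.

Emit:
drive_tool([
  {"dx":0,"dy":-0.01,"dz":0.1,"yaw":0,"fingers":0},
  {"dx":0,"dy":0,"dz":0.2,"yaw":0,"fingers":0},
  {"dx":0,"dy":0,"dz":0.2,"yaw":0,"fingers":0},
  {"dx":0,"dy":0,"dz":0.2,"yaw":0,"fingers":0},
  {"dx":0,"dy":0,"dz":0.2,"yaw":0,"fingers":0},
  {"dx":0,"dy":0,"dz":0.2,"yaw":0,"fingers":0},
  {"dx":0,"dy":0,"dz":0.2,"yaw":0,"fingers":0},
  {"dx":0,"dy":0,"dz":0.15,"yaw":0,"fingers":0},
  {"dx":0,"dy":0,"dz":0.1,"yaw":0,"fingers":0.1},
  {"dx":0,"dy":0,"dz":0,"yaw":0,"fingers":0.2},
  {"dx":0,"dy":0,"dz":0,"yaw":0,"fingers":0.3},
  {"dx":0,"dy":0,"dz":0,"yaw":0,"fingers":0.5},
  {"dx":0,"dy":0,"dz":0,"yaw":0,"fingers":1},
  {"dx":0,"dy":0,"dz":0,"yaw":0,"fingers":1},
  {"dx":0,"dy":0,"dz":0,"yaw":0,"fingers":1},
], squeeze=40)

```text
clock: 21.85
position: [0.6308, -0.1879, 0.0341]
tool_rot: [-3.141, 0.001, -2.9]
force: [-0.9, 0.9, 7.7]
grip_width: 0.0488
finger_force: 42.0
```

```bash
python3 -c "
from h import *
go(.5055,.1543,.17,193.8)"
```

```text
turn 0.000 dx 0.401 dy 3.623 dz -1.359 t 21.9
```

Emit:
drive_tool([
  {"dx":0,"dy":0,"dz":-0.05,"yaw":0,"fingers":1},
  {"dx":0,"dy":0,"dz":-0.15,"yaw":0,"fingers":1},
  {"dx":0,"dy":0,"dz":-0.25,"yaw":0,"fingers":1},
  {"dx":0,"dy":0,"dz":-0.25,"yaw":0,"fingers":1},
  {"dx":0,"dy":0,"dz":-0.25,"yaw":0,"fingers":1},
  {"dx":0,"dy":0,"dz":-0.25,"yaw":0,"fingers":1},
  {"dx":0,"dy":0.05,"dz":-0.25,"yaw":0,"fingers":1},
  {"dx":0.01,"dy":0.1,"dz":-0.1,"yaw":0,"fingers":1},
  {"dx":0.02,"dy":0.2,"dz":-0.05,"yaw":0,"fingers":1},
  {"dx":0.03,"dy":0.3,"dz":0,"yaw":0,"fingers":1},
  {"dx":0.04,"dy":0.35,"dz":0,"yaw":0,"fingers":1},
  {"dx":0.04,"dy":0.35,"dz":0,"yaw":0,"fingers":1},
  {"dx":0.04,"dy":0.35,"dz":0,"yaw":0,"fingers":1},
  {"dx":0.04,"dy":0.35,"dz":0,"yaw":0,"fingers":1},
  {"dx":0.04,"dy":0.35,"dz":0,"yaw":0,"fingers":1},
  {"dx":0.04,"dy":0.35,"dz":0,"yaw":0,"fingers":1},
  {"dx":0.04,"dy":0.35,"dz":0,"yaw":0,"fingers":1},
  {"dx":0.03,"dy":0.25,"dz":0,"yaw":0,"fingers":1},
  {"dx":0.02,"dy":0.15,"dz":0,"yaw":0,"fingers":1},
  {"dx":0.01,"dy":0.07,"dz":0,"yaw":0,"fingers":1},
])

```text
clock: 23.85
position: [0.5041, 0.1515, 0.1924]
tool_rot: [3.141, -0.001, -2.897]
force: [0.2, -0.1, -2.8]
grip_width: 0.0491
finger_force: 41.7
```

Emit:
drive_tool([
  {"dx":0,"dy":0,"dz":0,"yaw":0,"fingers":1},
  {"dx":0,"dy":0,"dz":0,"yaw":0,"fingers":1},
])

```text
clock: 24.05
position: [0.5059, 0.1487, 0.1928]
tool_rot: [-3.141, -0.0, -2.901]
force: [0.7, -0.2, -1.3]
grip_width: 0.0488
finger_force: 41.7
```

```bash
python3 -c "
from h import *
go(.5055,.1543,.0901,193.8)
w=grab_frame('wrist');cv2.imwrite('pics/w9.png',w)"
```

```text
turn -0.000 dx -0.010 dy 0.055 dz 1.027 t 24.1
```

View pics/w9.png

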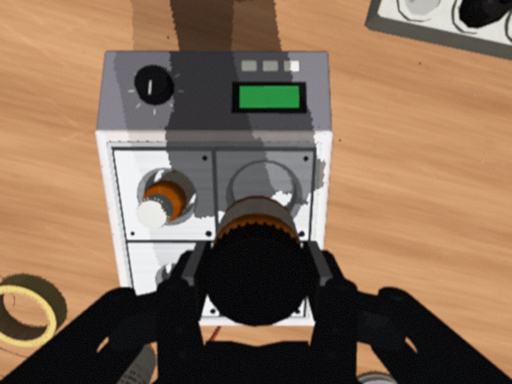

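The jar is upright over its pocket, rim near (265,190), and needs 5.5 mm more in +y before lowering.

Emit:
drive_tool([
  {"dx":-0.01,"dy":0.055,"dz":0,"yaw":0,"fingers":1},
  {"dx":0,"dy":0,"dz":0.05,"yaw":0,"fingers":1},
  {"dx":0,"dy":0,"dz":0.1,"yaw":0,"fingers":1},
  {"dx":0,"dy":0,"dz":0.15,"yaw":0,"fingers":1},
  {"dx":0,"dy":0,"dz":0.15,"yaw":0,"fingers":1},
  {"dx":0,"dy":0,"dz":0.15,"yaw":0,"fingers":1},
  {"dx":0,"dy":0,"dz":0.15,"yaw":0,"fingers":1},
  {"dx":0,"dy":0,"dz":0.1,"yaw":0,"fingers":1},
  {"dx":0,"dy":0,"dz":0.06,"yaw":0,"fingers":1},
  {"dx":0,"dy":0,"dz":0.04,"yaw":0,"fingers":1},
  {"dx":0,"dy":0,"dz":0.03,"yaw":0,"fingers":1},
  {"dx":0,"dy":0,"dz":0.02,"yaw":0,"fingers":1},
  {"dx":0,"dy":0,"dz":0.01,"yaw":0,"fingers":1},
  {"dx":0,"dy":0,"dz":0,"yaw":0,"fingers":1},
  {"dx":0,"dy":0,"dz":0,"yaw":0,"fingers":1},
])

```text
clock: 25.6
position: [0.5059, 0.1549, 0.0922]
tool_rot: [3.142, 0.0, -2.9]
force: [0.2, 0.6, -1.7]
grip_width: 0.0491
finger_force: 41.7
```

Emit:
drive_tool([
  {"dx":0,"dy":0,"dz":0.012,"yaw":0,"fingers":1},
  {"dx":0,"dy":0,"dz":0,"yaw":0,"fingers":1},
  {"dx":0,"dy":0,"dz":0.01,"yaw":0,"fingers":1},
  {"dx":0,"dy":0,"dz":0,"yaw":0,"fingers":1},
  {"dx":0,"dy":0,"dz":0,"yaw":0,"fingers":1},
])

```text
clock: 26.1
position: [0.5059, 0.1549, 0.0901]
tool_rot: [3.142, 0.0, -2.901]
force: [-0.9, -0.0, 5.7]
grip_width: 0.049
finger_force: 42.3
```

Emit:
drive_tool([
  {"dx":0,"dy":0,"dz":0,"yaw":0,"fingers":0.3},
  {"dx":0,"dy":0,"dz":0,"yaw":0,"fingers":0.2},
  {"dx":0,"dy":0,"dz":0,"yaw":0,"fingers":0.15},
  {"dx":0,"dy":0,"dz":0,"yaw":0,"fingers":0.15},
  {"dx":0,"dy":0,"dz":-0.1,"yaw":0,"fingers":0.15},
  {"dx":0,"dy":0,"dz":-0.2,"yaw":0,"fingers":0.15},
  {"dx":0,"dy":0,"dz":-0.3,"yaw":0,"fingers":0.15},
  {"dx":0,"dy":0,"dz":-0.3,"yaw":0,"fingers":0.1},
  {"dx":0,"dy":0,"dz":-0.15,"yaw":0,"fingers":0},
  {"dx":0,"dy":0,"dz":0,"yaw":0,"fingers":0},
])

```text
clock: 27.1
position: [0.5068, 0.1552, 0.1975]
tool_rot: [3.141, 0.004, -2.901]
force: [0.2, -0.2, 0.0]
grip_width: 0.0855
finger_force: 0.0
```

```bash
python3 -c "
from h import *
w=grab_frame('wrist');cv2.imwrite('pics/w10.png',w)
go(.5913,-.309,.21);go(.5913,-.309,.21,178)"
```

```text
turn -0.000 dx 0.281 dy -4.709 dz -0.139 t 27.1
turn 0.176 dx -1.013 dy -4.608 dz -0.139 t 27.1
```

View pics/w10.png

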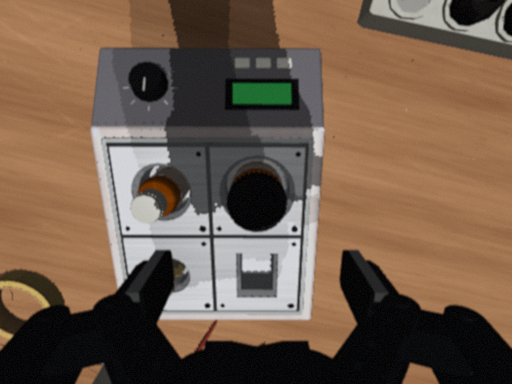

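The jar stands in its pocket at (257,195) and the mailer pocket at (257,272) is free. That was my last picture view, so the mailer is done by numbers.

Emit:
drive_tool([
  {"dx":0.01,"dy":-0.2,"dz":-0.05,"yaw":0,"fingers":0},
  {"dx":0.02,"dy":-0.3,"dz":-0.09,"yaw":0,"fingers":0},
  {"dx":0.02,"dy":-0.35,"dz":0,"yaw":0,"fingers":0},
  {"dx":0.02,"dy":-0.35,"dz":0,"yaw":0,"fingers":0},
  {"dx":0.02,"dy":-0.35,"dz":0,"yaw":0,"fingers":0},
  {"dx":0.02,"dy":-0.35,"dz":0,"yaw":0,"fingers":0},
  {"dx":0.02,"dy":-0.35,"dz":0,"yaw":0,"fingers":0},
  {"dx":0.02,"dy":-0.35,"dz":0,"yaw":0,"fingers":0},
  {"dx":0.02,"dy":-0.35,"dz":0,"yaw":0,"fingers":0},
  {"dx":0.02,"dy":-0.35,"dz":0,"yaw":0,"fingers":0},
  {"dx":0.02,"dy":-0.35,"dz":0,"yaw":0,"fingers":0},
  {"dx":0.02,"dy":-0.35,"dz":0,"yaw":0,"fingers":0},
  {"dx":0.02,"dy":-0.3,"dz":0,"yaw":0,"fingers":0},
  {"dx":0.02,"dy":-0.25,"dz":0,"yaw":0,"fingers":0},
  {"dx":0.011,"dy":-0.159,"dz":0,"yaw":0,"fingers":0},
  {"dx":0,"dy":0,"dz":0,"yaw":0.088,"fingers":0},
  {"dx":0,"dy":0,"dz":0,"yaw":0.088,"fingers":0},
  {"dx":0,"dy":0,"dz":0,"yaw":0,"fingers":0},
  {"dx":0,"dy":0,"dz":0,"yaw":0,"fingers":0},
])

```text
clock: 29.05
position: [0.591, -0.3084, 0.2084]
tool_rot: [3.141, -0.001, 3.111]
force: [0.4, -0.1, 0.2]
grip_width: 0.0853
finger_force: 0.0
```

```bash
python3 -c "
from h import *
T=tcp();w=grab_frame('wrist');cv2.imwrite('pics/w11.png',w)
c=camera_info('wrist');q=np.linalg.inv(T@c['hand_eye'])@[.5913,-.309,.085,1];p=(c['cx']-c['fx']*q[0]/q[2],c['cy']+c['fy']*q[1]/q[2])
print(p);x,y=int(p[0]),int(p[1]);print(cv2.resize(cv2.cvtColor(w,cv2.COLOR_BGR2HSV)[y-36:y+36,x-36:x+36],(12,12),interpolation=cv2.INTER_NEAREST)[...,1:].tolist())
go(.5913,-.309,.043,178)"
```

```text
(np.float64(257.2562538491577), np.float64(191.42905747600813))
[[[126, 67], [105, 68], [129, 67], [139, 66], [116, 66], [122, 65], [128, 68], [127, 66], [126, 67], [132, 62], [123, 60], [129, 69]], [[124, 68], [118, 65], [139, 64], [124, 64], [120, 66], [15, 69], [11, 67], [19, 67], [114, 67], [134, 63], [129, 67], [130, 61]], [[128, 64], [135, 66], [120, 68], [124, 66], [133, 65], [43, 59], [33, 62], [39, 59], [134, 61], [132, 62], [121, 154], [125, 153]], [[121, 63], [128, 64], [142, 61], [120, 66], [130, 63], [5, 55], [14, 71], [13, 59], [134, 63], [127, 153], [124, 150], [127, 153]], [[129, 127], [121, 63], [128, 60], [132, 62], [93, 63], [13, 96], [8, 92], [5, 94], [116, 125], [125, 149], [127, 150], [134, 150]], [[127, 145], [131, 144], [127, 148], [134, 61], [101, 63], [19, 94], [16, 94], [11, 93], [120, 132], [130, 141], [133, 138], [135, 140]], [[128, 149], [124, 150], [128, 153], [129, 150], [121, 82], [16, 94], [11, 91], [14, 91], [122, 130], [131, 146], [130, 145], [135, 142]], [[134, 145], [126, 144], [125, 147], [131, 142], [121, 131], [14, 93], [9, 89], [11, 91], [119, 126], [134, 141], [131, 142], [136, 139]], [[132, 139], [129, 140], [135, 142], [134, 141], [130, 137], [8, 92], [6, 89], [14, 91], [124, 127], [135, 138], [134, 139], [135, 136]], [[134, 141], [133, 140], [129, 138], [131, 140], [134, 137], [134, 135], [132, 139], [135, 136], [141, 136], [137, 136], [143, 134], [134, 141]], [[134, 135], [134, 135], [134, 135], [134, 133], [130, 135], [130, 133], [140, 131], [136, 129], [141, 128], [140, 129], [136, 129], [139, 139]], [[133, 144], [131, 146], [127, 148], [129, 148], [134, 143], [134, 139], [131, 138], [135, 140], [132, 141], [134, 139], [129, 138], [135, 155]]]
turn 0.003 dx -0.003 dy -0.004 dz 1.656 t 29.1
```

```bash
python3 -c "
from h import *
T=tcp();w=cv2.imread('pics/w11.png');p=(257.3,191.4)
rc=cv2.minAreaRect(blob(w,p,[0,0,79],[180,60,255],r=36).astype(np.float32))
bx=np.array([plane('wrist',q,.085,T)[:2] for q in cv2.boxPoints(rc)]);print(rc)
print([np.round(1e3*np.linalg.norm(bx[i+1]-bx[i]),1) for i in(0,1)],[np.degrees(np.arctan2(*(bx[i+1]-bx[i])[::-1])).round(1) for i in (0,1)],plane('wrist',rc[0],.085,T),tri(ray('top',(355.94,166.62)),ray('wrist',rc[0],T)))"
```

```text
((257.1068115234375, 190.92726135253906), (21.809728622436523, 30.12898826599121), 0.7638984322547913)
[np.float64(30.1), np.float64(20.6)] [np.float64(176.8), np.float64(87.4)] [ 0.59090476 -0.3092668   0.085     ] (array([ 0.59224876, -0.30955556,  0.08211399]), np.float64(0.0005410783472585343))
```

Emit:
drive_tool([
  {"dx":0,"dy":0,"dz":0.1,"yaw":0.012,"fingers":0},
  {"dx":0,"dy":0,"dz":0.2,"yaw":0,"fingers":0},
  {"dx":0,"dy":0,"dz":0.2,"yaw":0,"fingers":0},
  {"dx":0,"dy":0,"dz":0.2,"yaw":0,"fingers":0},
  {"dx":0,"dy":0,"dz":0.2,"yaw":0,"fingers":0},
  {"dx":0,"dy":0,"dz":0.2,"yaw":0,"fingers":0},
  {"dx":0,"dy":0,"dz":0.2,"yaw":0,"fingers":0},
  {"dx":0,"dy":0,"dz":0.2,"yaw":0,"fingers":0.1},
  {"dx":0,"dy":0,"dz":0.1,"yaw":0,"fingers":0.3},
  {"dx":0,"dy":0,"dz":0.05,"yaw":0,"fingers":0.4},
  {"dx":0,"dy":0,"dz":0,"yaw":0,"fingers":0.5},
  {"dx":0,"dy":0,"dz":0,"yaw":0,"fingers":0.6},
  {"dx":0,"dy":0,"dz":0,"yaw":0,"fingers":0.7},
  {"dx":0,"dy":0,"dz":0,"yaw":0,"fingers":1},
  {"dx":0,"dy":0,"dz":0,"yaw":0,"fingers":1},
  {"dx":0,"dy":0,"dz":0,"yaw":0,"fingers":1},
  {"dx":0,"dy":0,"dz":0,"yaw":0,"fingers":1},
], squeeze=30)

```text
clock: 30.8
position: [0.5913, -0.3094, 0.0446]
tool_rot: [-3.141, 0.001, 3.087]
force: [-0.2, 1.0, 6.9]
grip_width: 0.0218
finger_force: 34.1
```

```bash
python3 -c "
from h import *
go(.5905,.1752,.2,193.8)"
```

```text
turn -0.188 dx -1.148 dy 4.708 dz -1.554 t 30.8
```

Emit:
drive_tool([
  {"dx":0,"dy":0,"dz":-0.05,"yaw":0,"fingers":1},
  {"dx":0,"dy":0,"dz":-0.15,"yaw":0,"fingers":1},
  {"dx":0,"dy":0,"dz":-0.25,"yaw":0,"fingers":1},
  {"dx":0,"dy":0,"dz":-0.25,"yaw":0,"fingers":1},
  {"dx":0,"dy":0,"dz":-0.25,"yaw":0,"fingers":1},
  {"dx":0,"dy":0,"dz":-0.25,"yaw":0,"fingers":1},
  {"dx":0,"dy":0,"dz":-0.2,"yaw":-0.047,"fingers":1},
  {"dx":0,"dy":0,"dz":-0.1,"yaw":-0.047,"fingers":1},
  {"dx":0,"dy":0,"dz":-0.05,"yaw":-0.047,"fingers":1},
  {"dx":0,"dy":0,"dz":0,"yaw":-0.047,"fingers":1},
  {"dx":0,"dy":0,"dz":0,"yaw":0,"fingers":1},
])

```text
clock: 31.9
position: [0.5909, -0.3093, 0.2002]
tool_rot: [-3.141, 0.001, -2.899]
force: [0.0, 0.4, -0.9]
grip_width: 0.0217
finger_force: 33.2
```

Emit:
drive_tool([
  {"dx":-0.01,"dy":0.05,"dz":0,"yaw":0,"fingers":1},
  {"dx":-0.03,"dy":0.12,"dz":0,"yaw":0,"fingers":1},
  {"dx":-0.05,"dy":0.2,"dz":0,"yaw":0,"fingers":1},
  {"dx":-0.07,"dy":0.28,"dz":0,"yaw":0,"fingers":1},
  {"dx":-0.08,"dy":0.32,"dz":0,"yaw":0,"fingers":1},
  {"dx":-0.08,"dy":0.34,"dz":0,"yaw":0,"fingers":1},
  {"dx":-0.08,"dy":0.34,"dz":0,"yaw":0,"fingers":1},
  {"dx":-0.08,"dy":0.34,"dz":0,"yaw":0,"fingers":1},
  {"dx":-0.08,"dy":0.34,"dz":0,"yaw":0,"fingers":1},
  {"dx":-0.08,"dy":0.34,"dz":0,"yaw":0,"fingers":1},
  {"dx":-0.08,"dy":0.34,"dz":0,"yaw":0,"fingers":1},
  {"dx":-0.08,"dy":0.34,"dz":0,"yaw":0,"fingers":1},
  {"dx":-0.08,"dy":0.34,"dz":0,"yaw":0,"fingers":1},
  {"dx":-0.08,"dy":0.32,"dz":0,"yaw":0,"fingers":1},
  {"dx":-0.07,"dy":0.28,"dz":0,"yaw":0,"fingers":1},
  {"dx":-0.06,"dy":0.24,"dz":0,"yaw":0,"fingers":1},
  {"dx":-0.03,"dy":0.14,"dz":0,"yaw":0,"fingers":1},
  {"dx":-0.02,"dy":0.06,"dz":0,"yaw":0,"fingers":1},
  {"dx":-0.01,"dy":0.018,"dz":0,"yaw":0,"fingers":1},
  {"dx":0,"dy":0,"dz":0,"yaw":0,"fingers":1},
])

```text
clock: 33.9
position: [0.5893, 0.1785, 0.1988]
tool_rot: [-3.141, -0.0, -2.902]
force: [-0.0, -0.4, -0.4]
grip_width: 0.0215
finger_force: 33.2
```

```bash
python3 -c "
from h import *
go(.5905,.1752,.0906,193.8)
cv2.imwrite('pics/w12.png',grab_frame('wrist'))"
```

```text
turn -0.001 dx -0.003 dy -0.035 dz 1.082 t 33.9
```

Emit:
drive_tool([
  {"dx":0,"dy":0,"dz":0,"yaw":0,"fingers":1},
  {"dx":0,"dy":0,"dz":0,"yaw":0,"fingers":1},
])

```text
clock: 34.15
position: [0.5894, 0.1786, 0.1989]
tool_rot: [-3.141, 0.0, -2.902]
force: [0.1, 0.0, -0.0]
grip_width: 0.0214
finger_force: 33.2
```

```bash
python3 -c "
from h import *
go(.5905,.1752,.0906,193.8)"
```

```text
turn -0.000 dx -0.003 dy -0.036 dz 1.083 t 34.1
```

Emit:
drive_tool([
  {"dx":-0.003,"dy":-0.036,"dz":0,"yaw":0,"fingers":1},
  {"dx":0,"dy":0,"dz":0.05,"yaw":0,"fingers":1},
  {"dx":0,"dy":0,"dz":0.1,"yaw":0,"fingers":1},
  {"dx":0,"dy":0,"dz":0.15,"yaw":0,"fingers":1},
  {"dx":0,"dy":0,"dz":0.15,"yaw":0,"fingers":1},
  {"dx":0,"dy":0,"dz":0.15,"yaw":0,"fingers":1},
  {"dx":0,"dy":0,"dz":0.15,"yaw":0,"fingers":1},
  {"dx":0,"dy":0,"dz":0.12,"yaw":0,"fingers":1},
  {"dx":0,"dy":0,"dz":0.08,"yaw":0,"fingers":1},
  {"dx":0,"dy":0,"dz":0.05,"yaw":0,"fingers":1},
  {"dx":0,"dy":0,"dz":0.03,"yaw":0,"fingers":1},
  {"dx":0,"dy":0,"dz":0.02,"yaw":0,"fingers":1},
  {"dx":0,"dy":0,"dz":0.01,"yaw":0,"fingers":1},
  {"dx":0,"dy":0,"dz":0,"yaw":0,"fingers":1},
  {"dx":0,"dy":0,"dz":0,"yaw":0,"fingers":1},
])

```text
clock: 35.65
position: [0.5905, 0.176, 0.0931]
tool_rot: [3.142, 0.0, -2.9]
force: [-0.3, 0.7, 0.3]
grip_width: 0.0218
finger_force: 33.2
```

Emit:
drive_tool([
  {"dx":0,"dy":0,"dz":0.015,"yaw":0,"fingers":1},
  {"dx":0,"dy":0,"dz":0,"yaw":0,"fingers":1},
  {"dx":0,"dy":0,"dz":0.01,"yaw":0,"fingers":1},
  {"dx":0,"dy":0,"dz":0,"yaw":0,"fingers":1},
  {"dx":0,"dy":0,"dz":0,"yaw":0,"fingers":1},
])

```text
clock: 36.15
position: [0.5905, 0.176, 0.0906]
tool_rot: [3.142, 0.0, -2.901]
force: [-1.2, -0.7, 4.8]
grip_width: 0.0217
finger_force: 33.8
```

Emit:
drive_tool([
  {"dx":0,"dy":0,"dz":0,"yaw":0,"fingers":0.6},
  {"dx":0,"dy":0,"dz":0,"yaw":0,"fingers":0.5},
  {"dx":0,"dy":0,"dz":0,"yaw":0,"fingers":0.4},
  {"dx":0,"dy":0,"dz":0,"yaw":0,"fingers":0.4},
  {"dx":0,"dy":0,"dz":0,"yaw":0,"fingers":0.4},
  {"dx":0,"dy":0,"dz":-0.1,"yaw":0,"fingers":0.4},
  {"dx":0,"dy":0,"dz":-0.2,"yaw":0,"fingers":0.4},
  {"dx":0,"dy":0,"dz":-0.3,"yaw":0,"fingers":0.4},
  {"dx":0,"dy":0,"dz":-0.3,"yaw":0,"fingers":0.4},
  {"dx":0,"dy":0,"dz":-0.2,"yaw":0,"fingers":0.4},
  {"dx":0,"dy":0,"dz":-0.1,"yaw":0,"fingers":0.4},
  {"dx":0,"dy":0.2,"dz":0,"yaw":0,"fingers":0.4},
  {"dx":0,"dy":0.3,"dz":0,"yaw":0,"fingers":0.4},
  {"dx":0,"dy":0.3,"dz":0,"yaw":0,"fingers":0.4},
  {"dx":0,"dy":0.3,"dz":0,"yaw":0,"fingers":0.4},
  {"dx":0,"dy":0.3,"dz":0,"yaw":0,"fingers":0.4},
  {"dx":0,"dy":0.3,"dz":0,"yaw":0,"fingers":0.4},
  {"dx":0,"dy":0,"dz":0,"yaw":0,"fingers":0.4},
  {"dx":0,"dy":0,"dz":0,"yaw":0,"fingers":0.4},
])

```text
clock: 38.05
position: [0.5493, 0.3413, 0.2099]
tool_rot: [-3.141, -0.001, -2.899]
force: [1.3, -0.9, 0.1]
grip_width: 0.0509
finger_force: 0.0
```

```bash
python3 - <<'E'
from h import *
t=grab_frame("top");b=cv2.imread("pics/top0.png");cv2.imwrite("pics/top9.png",t);cv2.imwrite("pics/scene9.png",grab_frame("scene"))
# expected cap centre in the top view for each standing container vs observed colour there
c=camera_info("top");Ti=np.linalg.inv(c["T"])
hsv=cv2.cvtColor(t,cv2.COLOR_BGR2HSV)
for n,p in dict(vial=(.6122,.0905,.110),bottle=(.5268,.0695,.130),jar=(.506,.1545,.118),mailer=(.591,.1755,.131)).items():
    q=Ti@np.r_[p,1];u=(c["cx"]-c["fx"]*q[0]/q[2],c["cy"]+c["fy"]*q[1]/q[2]);x,y=np.round(u).astype(int)
    print(n,np.round(u,1),"S",hsv[y-8:y+9:2,x-8:x+9:2,1].tolist(),"\n  V",hsv[y-8:y+9:2,x-8:x+9:2,2].tolist())
E
```

```text
vial [169.8 160.1] S [[3, 2, 2, 3, 2, 3, 4, 3, 2], [2, 2, 3, 5, 5, 3, 2, 2, 4], [3, 2, 5, 7, 15, 7, 6, 4, 2], [2, 3, 0, 14, 13, 14, 21, 3, 2], [3, 3, 11, 14, 12, 12, 11, 65, 5], [3, 4, 3, 14, 13, 14, 20, 78, 18], [2, 2, 4, 3, 18, 37, 70, 59, 14], [2, 3, 3, 5, 1, 74, 62, 29, 5], [2, 2, 3, 4, 2, 3, 3, 5, 3]] 
  V [[225, 225, 226, 231, 225, 204, 217, 231, 228], [225, 226, 225, 142, 142, 151, 149, 143, 176], [226, 234, 144, 152, 175, 75, 139, 123, 137], [227, 174, 147, 224, 213, 230, 134, 229, 228], [232, 146, 144, 205, 226, 228, 144, 113, 210], [234, 139, 98, 232, 227, 225, 77, 114, 84], [230, 159, 118, 163, 140, 104, 116, 95, 94], [226, 200, 147, 143, 206, 97, 82, 79, 151], [225, 230, 185, 139, 233, 234, 147, 153, 173]]
bottle [178.5 200.1] S [[3, 2, 2, 7, 29, 27, 15, 16, 5], [3, 4, 5, 125, 21, 45, 151, 186, 30], [2, 5, 4, 4, 4, 4, 9, 96, 181], [3, 2, 2, 3, 2, 2, 3, 14, 169], [3, 4, 2, 2, 2, 3, 3, 4, 90], [4, 8, 2, 3, 2, 2, 3, 10, 160], [5, 9, 20, 6, 4, 3, 5, 61, 177], [2, 5, 18, 77, 11, 24, 118, 181, 184], [3, 4, 3, 8, 117, 250, 222, 221, 14]] 
  V [[226, 232, 164, 137, 96, 56, 118, 1
[... 1075 characters left out ...]
.8 169.8] S [[3, 3, 4, 0, 5, 2, 7, 4, 4], [3, 4, 2, 2, 3, 3, 7, 7, 3], [2, 2, 2, 3, 3, 3, 5, 11, 12], [3, 1, 1, 3, 3, 3, 0, 10, 9], [3, 3, 2, 3, 3, 2, 3, 9, 9], [3, 3, 0, 3, 2, 3, 3, 3, 9], [3, 2, 2, 3, 2, 3, 3, 3, 13], [2, 3, 1, 3, 1, 3, 6, 8, 9], [3, 3, 3, 5, 11, 8, 7, 13, 25]] 
  V [[225, 228, 207, 148, 201, 218, 137, 139, 119], [225, 215, 223, 227, 227, 229, 186, 74, 100], [225, 216, 225, 225, 225, 227, 220, 72, 87], [225, 191, 225, 225, 225, 225, 232, 105, 85], [225, 227, 222, 225, 225, 224, 231, 143, 86], [225, 227, 214, 225, 224, 225, 227, 187, 81], [225, 225, 216, 226, 225, 226, 230, 228, 80], [224, 225, 191, 230, 201, 221, 198, 132, 81], [225, 225, 228, 167, 118, 100, 174, 99, 102]]
```

All four caps are where and as high as standing containers should be, and the gripper is clear of everything.

```bash
python3 -c "
from workcell import workorder
print(workorder.job_done())"
```

```text
the job is handed in; nothing more can be done
None
```

The vial, bottle, jar and mailer each stand upright on the bottom of their own heater pocket, and I handed the job in at about 38 s; no verdict came back, and the mailer's final position was checked from camera pixel values only, as I had used all 14 picture views.

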